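# Catch the falling case lid and lower it shut

## Task

The blue lid of the white sample case stands open, leaning back. Put the open fingers astride its free edge, tip it towards you past its balance with one finger, catch it on the other finger as it falls, and lower it on that finger until it is fully shut, without ever letting it slap down. Do not pinch the lid between the fingers, and leave the crucibles in the case and the things beside it where they are; finish clear of everything.

Things in the scene. Friction and masses are not known exactly. Their poses are not given: they have to be found in the camera images.
- case: White plastic sample case, fixed to the worktop, 116 mm deep (x), 130 mm wide (y), rim 80 mm above the worktop, walls 5 mm, inner floor 34 mm above the worktop. Origin: centre of its underside. Own x points from its front wall (at x = -58 mm, towards the robot, up to 17 degrees askew) to the hinge at the back, y to the left, z up.
- lid (a joint): Lid angle in rad: 0 shut, 1.57 upright, 1.95 leaning back on its stop. Starts at rest at 1.64 to 1.95. Hinge friction holds it where it is left only within 0.14 to 0.2 rad of upright; pushed below about 1.4 it falls forward by itself, at up to 3 to 4 rad/s, less than 1 s to slam. Lid weighs about 0.22 kg; under 2 N at the free edge holds or tips it.
- lid_hinge (a point): Point on the hinge axis (which runs along the case's y), mid-width; in the case frame at x = 60 mm, y = 0, z = 84.5 mm. The lid is a flat plate 130 mm wide: blue outer face 4.5 mm outside, white inner face (underside when shut, facing the robot when open) 3.5 mm inside the plane through this axis and the free edge.
- lid_edge (a point): Middle of the lid's free edge, at the end of a tab 60 mm wide, 8 mm thick, 144 mm from the hinge axis. Lid shut: the tab overhangs the case's front wall by 26 mm, its underside 81 mm above the worktop. Lid upright: this edge is on top, about 230 mm up. Site x: from edge to hinge, in the lid's plane; z: out of the blue outer face (top when shut, far side when open).
- crucible_a: White porcelain crucible, 47 mm across, 36 mm tall, standing in the case. Origin: centre of its underside. To be left alone.
- crucible_b: White porcelain crucible, 43 mm across, 33 mm tall, standing in the case. Origin: centre of its underside. To be left alone.
- crucible_c: White porcelain crucible, 52 mm across, 39 mm tall, on the worktop to the left of the case. Origin: centre of its underside. To be left alone.
- vial_tan: Sample vial with a blue cap, 21 mm across, 52 mm tall, on the worktop to the left of the case. Origin: centre of its underside. To be left alone.
- timer: White lab timer, 62 x 66 x 18 mm, on the worktop to the right of the case. Origin: centre of its underside. To be left alone.
- foil: Crumpled foil ball, 51 x 49 x 36 mm, on the worktop to the right of the case. Origin: centre of its underside. To be left alone.

How it is judged:
By the outcome, as a careful person would: the job done as asked, in the order asked, and still so for the second after the job is handed in, with the robot touching nothing.
It also fails if it takes over 56 s, if anything falls off the work surface, if the arm or the gripper's body presses on something with over 40 N, if the wrist force passes 120 N, or if a joint passes its speed limit or range.

## Robot

A 6-joint arm with a two-finger parallel gripper is mounted at the origin on a cart in front of the work surface, level with it; the furniture and walls round the work are solid. World frame = base frame: x ahead of the robot, y to its left, z up, the work surface at z = 0. Lengths are in mm, angles in rad, forces in N, time in s.
With the tool pointing down it reaches from about 300 to 1000 mm from the base axis. Payload 5.1 kg.
Tool frame: the origin (TCP) lies midway between the tips of the shut fingers; the grasp point (between the pads) lies 19 mm behind it; z points along the fingers, y is the line along which they close (so a half turn about z gives the same grasp; the last joint's range is limited). The gripper opens to 95 mm and grips with 3 to 60 N. Pads are 20 mm wide; open, the fingers measure 119 mm over their backs; the gripper's body (75 mm by 180 mm) begins 59 mm behind the grasp point.
Start: joints at [-1.199, 0.124, 1.65, -0, 1.367, -0.083], TCP at [285.501, -583.929, 214.656] pointing down, gripper open.
Joint ranges: [-2.61, 2.61], [-1.02, 2.33], [0.03, 2.71], [-1.35, 4.49], [0.32, 2.68], [-2.91, 2.91]. Speed limits (rad/s): [2.57, 2.57, 3.14, 3.14, 3.14, 3.14].

## Interface

Orientations are given as a unit quaternion [w, x, y, z].
In Python, from bench import read_state, snapshot, close_job gives the robot as it stands. The module is installed in compiled form; this text tells all that it offers.
- The arm moves only by the tool carry_out, never from a script. Its argument "steps" is a list of rows, each a list of 2 entries, a list of its own where there are three numbers: the shift along the tool's x, y, z in m, then the turn about the tool's z in rad. A call has 1 to 12 rows; each row shifts and turns the commanded pose from where the row before left it, along the tool's axes as they then stand; what a row does not reach is not made up. A row lasts 1/8 s, in which the tool goes at most 62.5 mm and 10.7 degrees, less where a joint would pass 70% of its speed; a pose out of reach is approached as far as the arm can. A call is refused whole if a number of a shift passes 0.0625 or a number of a turn 0.188, either way. A call with a gripper value outside its range is refused whole. "hand" is the closure in counts, from 0 (fully open) to 255 (shut), set as the call begins (left out, the last holds). The fingers move at their own pace and stop on an object; "squeeze" is the grip in N (left out, the last holds). Time passes only in rows, so rows that do not move let the fingers close. It gives the time, the measured TCP pose, the force, the opening and the grip force at its end, in the units of the state.
- read_state(): the state, without advancing time (a new reading comes with each control period).
- snapshot(name): name is "scene" or "top" or "wrist"; returns a dict with "frame" (480x640x3 uint8, red, green, blue), "depth" (480x640 float32, mm along the optical axis (not along the pixel's ray), 0 where there is no reading), "vertical_fov" (degrees; the focal length in pixels is half the picture's height over the tangent of half this angle, whatever the lens; pixels are square), "cx", "cy" (the principal point, pixels), "T" (4x4, takes a point from camera to world coordinates). Camera axes: x right, y down, z forward; pixel columns grow to the right and rows downward; lengths in mm; the calibration is good to about 2 mm. A picture is of the moment at which its call begins.
- close_job(): hands the job in; it is judged then, once.
The state is a dict: "time": time; "q": joint angles; "qd": joint speeds; "joint_torque": joint torques, N m; "ee_pos": TCP position; "ee_rot": TCP orientation; "wrist_force": force on the tool from outside, world axes, zero at the start; "ft_torque": the same for the moment, N m; "opening": finger opening in mm; "finger_force": force on a finger pad.
Only numpy, scipy, OpenCV 4.12 (cv2) and the standard library are available. Lean on these libraries where they do the work, as an engineer would, in place of code of your own. Each camera call takes 0.05 s, during which the arm holds its last target. There are 200 camera calls.

## Working session

There is one attempt and no reset: what is moved stays moved. The work goes in short steps, Python scripts to look and compute and a tool call to move; the robot and the scene stay as the last step left them, time stands still between calls to the robot, and variables do not carry over. Pictures are saved under pics/ and viewed, at most 10 in all, crops included, and the job is handed in when it is done.

Besides the shell and the picture viewer there is one more tool, called after ">>>" by a JSON object that holds its "method" and its "body". carry_out: Moves the arm, as the interface text tells. Its arguments: {"type":"object","properties":{"steps":{"type":"array","items":{"type":"array"}},"hand":{"type":"number"},"squeeze":{"type":"number"}},"required":["steps"]}

```bash
mkdir -p pics
cat > h.py <<'E'
import numpy as np, cv2
from bench import read_state, snapshot, close_job
def cloud(s):
    d=s["depth"]; f=240/np.tan(np.radians(s["vertical_fov"])/2)
    v,u=np.mgrid[0:480,0:640]
    P=np.stack([(u-s["cx"])/f*d,(v-s["cy"])/f*d,d,np.ones_like(d)],-1)
    return (P@np.array(s["T"]).T)[...,:3], d>0
E
python3 - <<'E'
from h import *
ims=[]
for n in("scene","top"):
    s=snapshot(n); np.savez(n,**s); ims.append(s["frame"])
    P,ok=cloud(s); hsv=cv2.cvtColor(s["frame"],cv2.COLOR_RGB2HSV)
    m=((hsv[...,0]>95)&(hsv[...,0]<130)&(hsv[...,1]>100)).astype(np.uint8)
    k,l,st,c=cv2.connectedComponentsWithStats(m)
    print(n,np.array(s["T"]).round(2).tolist(),s["vertical_fov"])
    for i in range(1,k):
        if st[i,4]>60:
            p=P[(l==i)&ok]; print(st[i].tolist(),p.min(0).round() if len(p) else 0,p.max(0).round() if len(p) else 0)
cv2.imwrite("pics/a.png",cv2.resize(np.hstack(ims)[...,::-1],(800,300),interpolation=cv2.INTER_AREA))
cv2.imwrite("pics/top.png",ims[1][...,::-1])
st=read_state();print(st)
E
```

```text
scene [[-0.83, -0.34, 0.45, 157.85], [-0.56, 0.49, -0.67, 652.97], [0.01, -0.81, -0.59, 671.61], [0.0, 0.0, 0.0, 1.0]] 42.90135336687076
[346, 86, 18, 17, 230] [ 767. -440.  147.] [ 802. -400.  178.]
[279, 142, 27, 104, 284] [ 637. -429.   -1.] [929.  24. 228.]
[237, 147, 23, 19, 349] [ 810. -341.   -2.] [1036.  -94.  146.]
[244, 187, 24, 12, 90] [ 794. -128.   60.] [820. -82.  73.]
[269, 269, 11, 11, 105] [636.  -7.   0.] [696.  62.  55.]
[0, 320, 195, 160, 4305] [612. 263.  12.] [669. 524. 122.]
top [[-0.03, -0.98, 0.2, 464.61], [-1.0, 0.03, -0.0, -29.68], [-0.0, -0.2, -0.98, 920.46], [0.0, 0.0, 0.0, 1.0]] 56.15249278713712
[0, 89, 179, 165, 3913] [625. 257.  -3.] [980. 617. 121.]
[346, 115, 21, 24, 386] [ 813. -151.   -4.] [922. -95. 146.]
[516, 128, 24, 22, 390] [ 771. -528.   -3.] [ 882. -401.  188.]
[301, 196, 38, 8, 98] [660. -83.  -3.] [739.  -4. 227.]
[280, 207, 22, 9, 65] [652. -10.  -3.] [716.  41. 204.]
[266, 231, 10, 9, 67] [638.  48.  -4.] [666.  71.  53.]
{'time': 0.1, 'q': array([-1.19860222e+00,  1.24443430e-01,  1.65151954e+00,  6.78676172e-06,
        1.36749669e+00, -8.26086014e-02]), 'qd': array([-0.00063196, -0.0018139 , -0.00320224, -0.00024204, -0.00129965,
        0.00058487]), 'joint_torque': array([ 6.45528780e-04, -4.18881726e+01, -3.61095572e+01,  7.77316815e-02,
        4.61653189e-02, -5.12967495e-05]), 'ee_pos': array([ 285.29672399, -583.40452342,  213.51825443]), 'ee_rot': array([-9.24214562e-04,  9.74255271e-01,  2.25445771e-01, -1.31404657e-04]), 'wrist_force': array([0.62545049, 0.03874915, 0.70186182]), 'ft_torque': array([ 0.00924388, -0.02315466, -0.00498886]), 'finger_force': 0.0, 'opening': 94.86952036502326}
```

View pics/a.png

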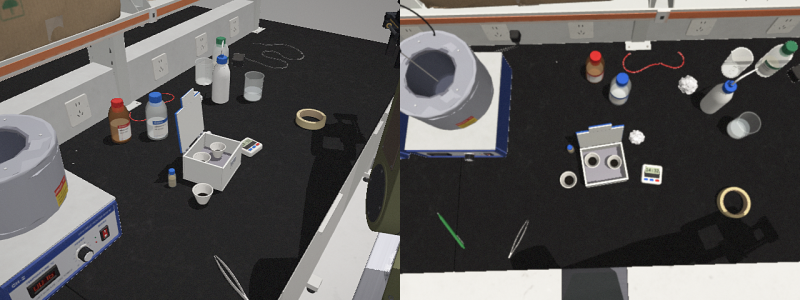

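The left half (scene) shows the case with its lid up near (205,140); the right half (top) shows it near (603,160), with vial and crucible_c on its left and timer and foil on its right. Next I fit the rim and lid.

Run:
```python
from h import *
A=[]
for n in("top","scene"):
    s=dict(np.load(n+".npz")); P,ok=cloud(s); p=P[ok]
    p=p[(p[:,0]>500)&(p[:,0]<760)&(p[:,1]>-110)&(p[:,1]<110)]
    r=p[(abs(p[:,2]-80)<5)]; 
    rect=cv2.minAreaRect(r[:,:2].astype(np.float32)); print(n,"rim",len(r),rect, cv2.boxPoints(rect).round().tolist())
    l=p[(p[:,2]>110)&(p[:,2]<215)]; c=l.mean(0); 
    for _ in range(4):
        c=l.mean(0); w=np.linalg.svd(l-c,full_matrices=0)[2][2]; l=l[abs((l-c)@w)<3]
    w*=-np.sign(w[0]); print("lid",len(l),c.round(1),w.round(3),"angle",np.pi/2+np.arcsin(-w[2]),"yaw",np.degrees(np.arctan2(-w[1],-w[0])))
    t=p[p[:,2]>215]; print("edge pts",len(t),t.mean(0).round(),t.min(0).round(),t.max(0).round())
    if n=="top":
        fr=s["frame"][170:330,230:440]; cv2.imwrite("pics/c.png",cv2.resize(fr[...,::-1],None,fx=3,fy=3))
    # neighbours
```

```text
top rim 573 ((586.8805541992188, -49.93707275390625), (116.39720153808594, 129.9059295654297), 7.876277446746826) [[520.0, 6.0], [538.0, -122.0], [653.0, -106.0], [636.0, 22.0]]
lid 1493 [652.1 -40.4 163.7] [-0.984 -0.134  0.121] angle 1.4496529411709485 yaw 7.783181525412556
edge pts 244 [661. -40. 224.] [654. -69. 215.] [671. -10. 230.]
scene rim 825 ((586.3640747070312, -49.76178741455078), (121.1971664428711, 131.31936645507812), 6.944890975952148) [[518.0, 8.0], [534.0, -122.0], [654.0, -108.0], [639.0, 23.0]]
lid 2337 [649.8 -37.6 161.4] [-0.984 -0.129  0.122] angle 1.4488860477402732 yaw 7.48729660376321
edge pts 243 [658. -38. 223.] [652. -73. 215.] [668. -11. 231.]
```

View pics/c.png

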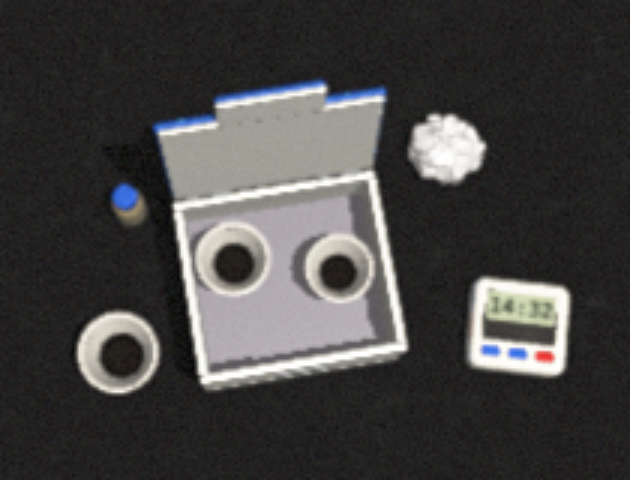

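The crop shows the lid with a white inner face and blue edge, tab top at about (270,97), near upright (≈1.69 rad). Case centre is about (587,-50), askew 7.7°. The tool stays vertical, so I will catch the tab's edge on the near finger, lower it along the arc, and turn the gripper on the way so the far finger clears the lid.

```bash
cat >> h.py <<'E'
C=np.array([586.7,-49.9]); A0=np.radians(7.7)
def now():
    s=read_state(); w,x,y,z=s["ee_rot"]
    ya=np.array([2*(x*y-w*z),1-2*(x*x+z*z)]); al=np.arctan2(ya[1],ya[0])-A0
    d=s["ee_pos"][:2]-C; c,n=np.cos(A0),np.sin(A0)
    return np.array([c*d[0]+n*d[1],-n*d[0]+c*d[1],s["ee_pos"][2],al]),s
def rows(W,cur):
    """W: waypoints X,Y,Z(mm, case frame),yaw rad rel. to case -> rows"""
    out=[]
    for w in np.array(W,float):
        d=w-cur; c,n=np.cos(cur[3]),np.sin(cur[3])
        out.append([[round(float(v)/1000,4) for v in (-n*d[0]+c*d[1],c*d[0]+n*d[1],-d[2])],round(float(-d[3]),3)]); cur=w
    return out
def show():
    p,s=now(); f=s["wrist_force"]; c,n=np.cos(A0),np.sin(A0)
    print("XYZyaw",p.round(3),"F case",(c*f[0]+n*f[1]).round(2),(-n*f[0]+c*f[1]).round(2),f[2].round(2),"open",s["opening"].round(1),"t",s["time"],"q",s["q"].round(2))
    return p
E
python3 - <<'E'
from h import *
p=show(); g=np.array([72,0,285,0.])
a=p.copy(); a[2]=270
for r in rows([p+(0,0,40,0)]+[p+(0,0,40,0)+(g-p-(0,0,40,0))*k/11 for k in range(1,12)],p): print(r)
E
```

```text
Traceback (most recent call last):
  File "h.py", line 23, in show
    print("XYZyaw",p.round(3),"F case",(c*f[0]+n*f[1]).round(2),(-n*f[0]+c*f[1]).round(2),f[2].round(2),"open",s["opening"].round(1),"t",s["time"],"q",s["q"].round(2))
                                                                                                               ^^^^^^^^^^^^^^^^^^
AttributeError: 'float' object has no attribute 'round'
```

```bash
sed -i 's/s\["opening"\].round(1)/round(s["opening"],1)/' h.py
python3 - <<'E'
from h import *
p=show(); g=np.array([72,0,285,0.])
q=p+(0,0,40,0)
for r in rows([q]+[q+(g-q)*k/11 for k in range(1,12)],p): print(r)
E
```

```text
XYZyaw [-370.168 -488.31   213.518   -1.25 ] F case 0.63 -0.05 0.7 open 94.9 t 0.1 q [-1.2   0.12  1.65  0.    1.37 -0.08]
[[0.0, 0.0, -0.04], -0.0]
[[0.0521, -0.0295, -0.0029], -0.114]
[[0.0551, -0.0234, -0.0029], -0.114]
[[0.0574, -0.017, -0.0029], -0.114]
[[0.059, -0.0103, -0.0029], -0.114]
[[0.0598, -0.0036, -0.0029], -0.114]
[[0.0598, 0.0032, -0.0029], -0.114]
[[0.059, 0.01, -0.0029], -0.114]
[[0.0575, 0.0166, -0.0029], -0.114]
[[0.0553, 0.023, -0.0029], -0.114]
[[0.0523, 0.0292, -0.0029], -0.114]
[[0.0487, 0.0349, -0.0029], -0.114]
```

>>> {"method": "carry_out", "body": {"steps": [[[0,0,-0.045],0],[[0.052,-0.0295,-0.003],-0.114],[[0.055,-0.0235,-0.003],-0.114],[[0.0575,-0.017,-0.003],-0.114],[[0.059,-0.01,-0.003],-0.114],[[0.06,-0.0035,-0.003],-0.114],[[0.06,0.003,-0.003],-0.114],[[0.059,0.01,-0.003],-0.114],[[0.0575,0.0165,-0.003],-0.114],[[0.055,0.023,-0.003],-0.114],[[0.052,0.029,-0.003],-0.114],[[0.0485,0.035,-0.003],-0.114]], "hand": 94}}

```text
time: 1.6
ee_pos: [657.8, -38.9, 292.2]
ee_rot: [-0.0, 0.655, 0.755, -0.0]
wrist_force: [0.9, -1.0, 0.2]
opening: 60.2
finger_force: 0.0
```

Run:
```python
from h import *
p=show(); print(rows([(72,0,285,0)],p))
s=snapshot("wrist"); print(s["T"]); cv2.imwrite("pics/w.png",s["frame"][...,::-1])
```

```text
XYZyaw [7.19120e+01 1.39300e+00 2.92158e+02 7.00000e-03] F case 0.8 -1.14 0.24 open 60.2 t 1.6 q [-0.14  0.11  1.54 -0.    1.5  -0.28]
[[[-0.0014, 0.0001, 0.0072], 0.007]]
[[ 9.90075076e-01  1.34630506e-01  4.03233245e-02  6.47058267e+02]
 [ 1.40539019e-01 -9.47714393e-01 -2.86506918e-01  4.19832287e+01]
 [-3.57576331e-04  2.89330359e-01 -9.57229239e-01  4.62803493e+02]
 [ 0.00000000e+00  0.00000000e+00  0.00000000e+00  1.00000000e+00]]
```

View pics/w.png

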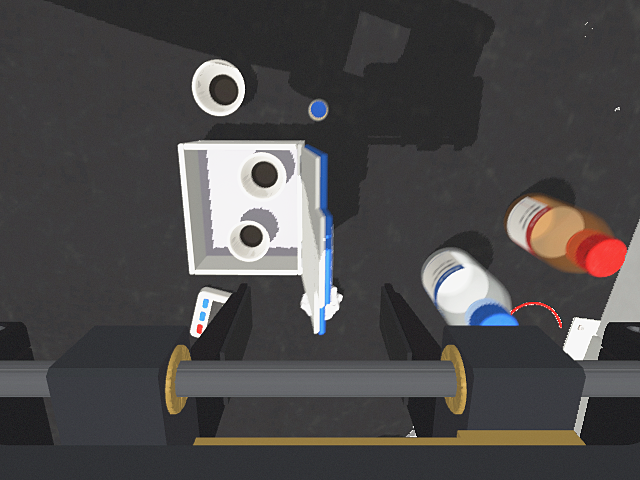

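The wrist view shows the lid's tab edge (column ~325) lying midway between the open fingers (columns ~240 and ~385). Going down astride it.

>>> {"method": "carry_out", "body": {"steps": [[[-0.0015,0,0.03],0.007],[[0,0,0.03],0],[[0,0,0.025],0],[[0,0,0.012],0],[[0,0,0],0]]}}

```text
time: 2.28
ee_pos: [656.7, -42.2, 194.5]
ee_rot: [-0.001, 0.659, 0.752, -0.001]
wrist_force: [0.1, -0.2, 0.2]
opening: 60.1
finger_force: 0.0
```

Run:
```python
from h import *
p=show()
s=snapshot("scene"); P,ok=cloud(s); np.savez("s2",**s)
cv2.imwrite("pics/s2.png",cv2.resize(s["frame"][100:340,220:460,::-1],None,fx=2.4,fy=2.4))
```

```text
XYZyaw [ 7.04240e+01 -1.70900e+00  1.94486e+02 -4.00000e-03] F case 0.11 -0.22 0.18 open 60.1 t 2.275 q [-0.15  0.16  1.65 -0.    1.34 -0.28]
```

View pics/s2.png

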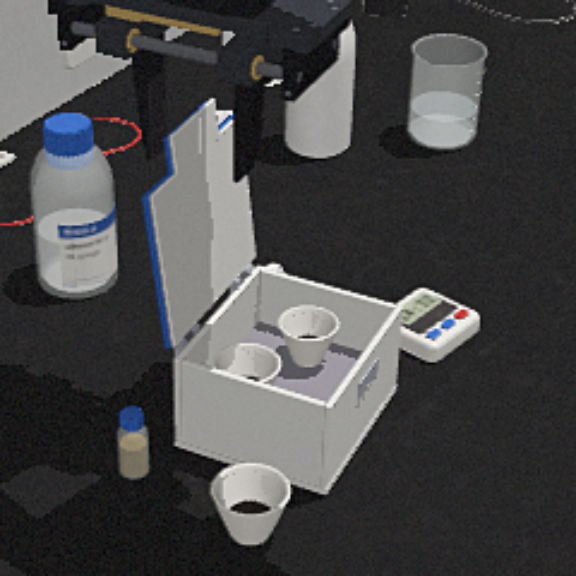

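The near finger (245,110) is in front of the tab and the far one (150,100) behind. Tipping slowly.

>>> {"method": "carry_out", "body": {"steps": [[[0,-0.009,0],0],[[0,-0.009,0],0],[[0,-0.005,0],0],[[0,-0.005,0],0],[[0,-0.005,0],0],[[0,-0.005,0],0],[[0,-0.005,0],0],[[0,-0.005,0],0],[[0,-0.005,0],0],[[0,-0.004,0],0],[[0,0,0],0],[[0,0,0],0]]}}

```text
time: 3.82
ee_pos: [600.9, -49.6, 195.7]
ee_rot: [0.0, 0.659, 0.752, 0.0]
wrist_force: [0.4, 0.4, -0.2]
opening: 60.0
finger_force: 0.0
```

```bash
cat >> h.py <<'E'
def lid(nm=None):
    s=snapshot("scene"); P,ok=cloud(s); hsv=cv2.cvtColor(s["frame"],cv2.COLOR_RGB2HSV)
    c,n=np.cos(A0),np.sin(A0); d=P[...,:2]-C
    Q=np.stack([c*d[...,0]+n*d[...,1],-n*d[...,0]+c*d[...,1],P[...,2]],-1)
    m=ok&(hsv[...,2]>90)&(abs(Q[...,1])<66)&(Q[...,0]<95)&(Q[...,0]>-100)&(Q[...,2]>89)&(Q[...,2]<240)
    q=Q[m]; r=np.hypot(q[:,0]-60,q[:,2]-84.5); q=q[(r>30)&(r<150)]
    a=np.arctan2(q[:,2]-84.5,60-q[:,0])
    print("lid angle pct",np.percentile(a,[10,30,50,70,90]).round(3),len(q))
    if nm: cv2.imwrite(nm,cv2.resize(s["frame"][100:340,220:460,::-1],None,fx=2,fy=2))
E
python3 - <<'E'
from h import *
show(); lid("pics/d.png")
E
```

```text
XYZyaw [ 1.40800e+01 -1.64700e+00  1.95704e+02 -3.00000e-03] F case 0.43 0.36 -0.19 open 60.0 t 3.825 q [-0.17  0.03  1.78  0.    1.33 -0.3 ]
lid angle pct [1.231 1.271 1.287 1.298 1.335] 1672
```

>>> {"method": "carry_out", "body": {"steps": [[[0,0,0],0],[[0,0,0],0],[[0,0,0],0],[[0,0,0],0],[[0,0,0],0],[[0,0,0],0]]}}

```text
time: 4.62
ee_pos: [600.7, -49.6, 195.6]
ee_rot: [-0.0, 0.659, 0.752, -0.0]
wrist_force: [0.0, -0.1, -0.9]
opening: 59.6
finger_force: 0.3
```

Run:
```python
from h import *
show(); lid("pics/d.png")
```

```text
XYZyaw [ 1.39500e+01 -1.60300e+00  1.95583e+02 -3.00000e-03] F case 0.03 -0.14 -0.92 open 59.6 t 4.625 q [-0.17  0.03  1.78 -0.    1.33 -0.3 ]
lid angle pct [0.973 1.004 1.024 1.045 1.067] 589
```

View pics/d.png

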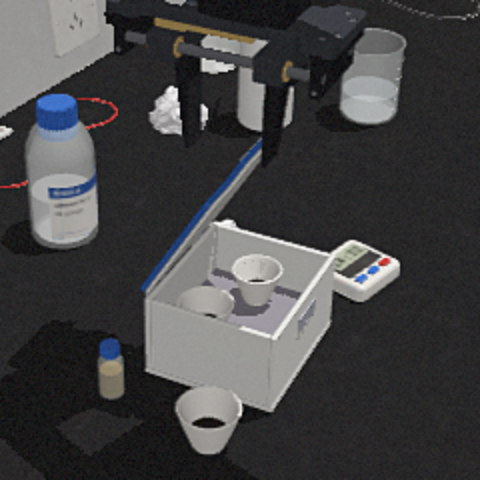

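Caught on the near finger at (270,150), lid ≈1.04 rad, far finger clear. Now turn the gripper about the near finger by 90° so the far finger comes off the lid, while lowering a little.

```bash
cat >> h.py <<'E'
def wp(th,psi,ov=13,Y=-1.6,dx=0.,w=60.):
    c,s=np.cos(th),np.sin(th); xc=60-(144*c+4*s)
    nx=xc-(6*np.cos(psi)+10*abs(np.sin(psi)))+dx; r=w/2+6
    return (nx+r*np.cos(psi), Y+r*np.sin(psi), 84.5+144*s-4*c-ov, psi)
E
python3 - <<'E'
from h import *
p=show(); print(np.round(wp(1.04,0),1))
T=np.linspace(1.04,.9,13)[1:]; S=np.linspace(0,-np.pi/2,13)[1:]
for r in rows([wp(t,s) for t,s in zip(T,S)],p): print(r)
E
```

```text
XYZyaw [ 1.39250e+01 -1.62200e+00  1.95565e+02 -3.00000e-03] F case -0.39 0.49 0.21 open 60.1 t 4.675 q [-0.17  0.03  1.78 -0.    1.33 -0.3 ]
[ 13.7  -1.6 193.7   0. ]
[[-0.0047, -0.0032, 0.0028], 0.128]
[[-0.005, -0.0028, 0.0009], 0.131]
[[-0.0053, -0.0026, 0.0009], 0.131]
[[-0.0055, -0.0024, 0.0009], 0.131]
[[-0.0057, -0.0021, 0.001], 0.131]
[[-0.0058, -0.0018, 0.001], 0.131]
[[-0.0058, -0.0015, 0.001], 0.131]
[[-0.0058, -0.0012, 0.001], 0.131]
[[-0.0057, -0.0009, 0.001], 0.131]
[[-0.0056, -0.0007, 0.001], 0.131]
[[-0.0055, -0.0005, 0.0011], 0.131]
[[-0.0053, -0.0004, 0.0011], 0.131]
```

>>> {"method": "carry_out", "body": {"steps": [[[-0.0047,-0.0032,0.0028],0.128],[[-0.005,-0.0028,0.0009],0.131],[[-0.0053,-0.0026,0.0009],0.131],[[-0.0055,-0.0024,0.0009],0.131],[[-0.0057,-0.0021,0.001],0.131],[[-0.0058,-0.0018,0.001],0.131],[[-0.0058,-0.0015,0.001],0.131],[[-0.0058,-0.0012,0.001],0.131],[[-0.0057,-0.0009,0.001],0.131],[[-0.0056,-0.0007,0.001],0.131],[[-0.0055,-0.0005,0.0011],0.131],[[-0.0053,-0.0004,0.0011],0.131]]}}

```text
time: 6.18
ee_pos: [549.3, -92.4, 182.0]
ee_rot: [-0.0, 0.998, 0.064, -0.0]
wrist_force: [-1.0, -0.2, -0.1]
opening: 59.9
finger_force: 0.4
```

Run:
```python
from h import *
p=show(); lid("pics/e.png"); print(np.round(wp(.9,-np.pi/2),1))
```

```text
XYZyaw [-42.796 -37.144 181.951  -1.577] F case -1.0 -0.03 -0.05 open 59.9 t 6.175 q [-0.26 -0.06  1.89  0.    1.31  1.18]
lid angle pct [0.886 0.91  0.934 0.951 0.992] 682
[-42.6 -37.6 181.8  -1.6]
```

View pics/e.png

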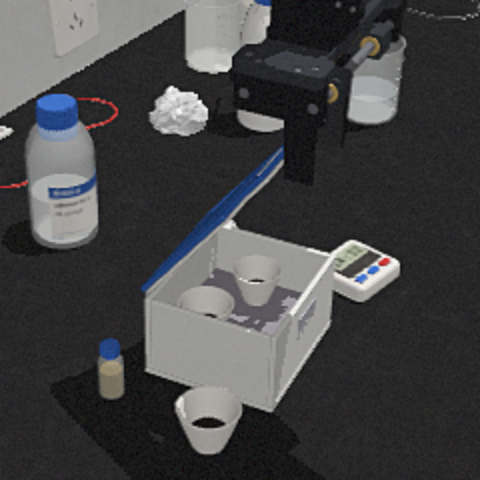

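The lid rests on the near finger's flank at (295,160), about 0.9 rad, and the other finger is off to the right. Lowering along the arc.

Run:
```python
from h import *
p=show(); T=np.linspace(.9,.5,13)[1:]; V=np.linspace(13,16,13)[1:]
for r in rows([wp(t,-np.pi/2,v) for t,v in zip(T,V)],np.array(wp(.9,-np.pi/2))): print(r)
```

```text
XYZyaw [-43.305 -37.175 181.715  -1.579] F case -0.18 0.13 -0.21 open 60.1 t 6.225 q [-0.26 -0.06  1.89 -0.    1.31  1.18]
[[-0.0036, -0.0, 0.0034], -0.0]
[[-0.0035, -0.0, 0.0035], -0.0]
[[-0.0034, -0.0, 0.0036], -0.0]
[[-0.0033, -0.0, 0.0037], -0.0]
[[-0.0032, -0.0, 0.0039], -0.0]
[[-0.0031, -0.0, 0.004], -0.0]
[[-0.0029, -0.0, 0.0041], -0.0]
[[-0.0028, -0.0, 0.0042], -0.0]
[[-0.0027, -0.0, 0.0042], -0.0]
[[-0.0025, -0.0, 0.0043], -0.0]
[[-0.0024, -0.0, 0.0044], -0.0]
[[-0.0023, -0.0, 0.0045], -0.0]
```

>>> {"method": "carry_out", "body": {"steps": [[[-0.0036,0,0.0034],0],[[-0.0035,0,0.0035],0],[[-0.0034,0,0.0036],0],[[-0.0033,0,0.0037],0],[[-0.0032,0,0.0039],0],[[-0.0031,0,0.004],0],[[-0.0029,0,0.0041],0],[[-0.0028,0,0.0042],0],[[-0.0027,0,0.0042],0],[[-0.0025,0,0.0043],0],[[-0.0024,0,0.0044],0],[[-0.0023,0,0.0045],0]]}}

```text
time: 7.72
ee_pos: [512.0, -97.6, 133.1]
ee_rot: [0.0, 0.998, 0.067, -0.003]
wrist_force: [-7.6, -1.8, 4.0]
opening: 60.2
finger_force: 4.3
```

Run:
```python
from h import *
p=show(); lid("pics/f.png"); print(np.round(wp(.5,-np.pi/2,16),1))
T=[.46,.42,.38,.34,.31,.28,.25,.22]
for r in rows([wp(t,-np.pi/2,16) for t in T],np.array(wp(.5,-np.pi/2,16))): print(r)
```

```text
XYZyaw [-80.444 -37.235 133.099  -1.571] F case -7.77 -0.76 3.98 open 60.2 t 7.725 q [-0.29 -0.09  2.01 -0.    1.23  1.15]
lid angle pct [0.489 0.518 0.536 0.558 0.609] 2132
[-78.3 -37.6 134.   -1.6]
[[-0.0025, -0.0, 0.0052], -0.0]
[[-0.0023, -0.0, 0.0053], -0.0]
[[-0.0021, -0.0, 0.0054], -0.0]
[[-0.0019, -0.0, 0.0054], -0.0]
[[-0.0013, -0.0, 0.0041], -0.0]
[[-0.0011, -0.0, 0.0042], -0.0]
[[-0.001, -0.0, 0.0042], -0.0]
[[-0.0009, -0.0, 0.0042], -0.0]
```

View pics/f.png

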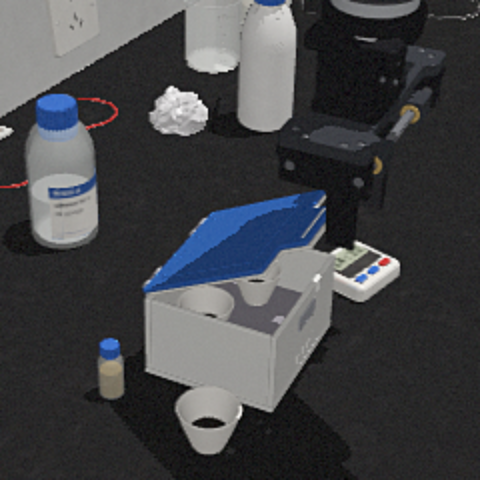

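The lid is at about 0.5 rad, its tab bearing on the finger at (340,215), but with 8 N of press. I ease off about 1 mm.

>>> {"method": "carry_out", "body": {"steps": [[[-0.0006,0,0],0],[[-0.0006,0,0],0]]}}

```text
time: 8.02
ee_pos: [511.7, -97.6, 133.1]
ee_rot: [0.0, 0.998, 0.067, -0.001]
wrist_force: [-4.6, -1.1, 1.5]
opening: 59.7
finger_force: 2.2
```

Run:
```python
from h import *
p=show(); lid()
```

```text
XYZyaw [-80.757 -37.233 133.078  -1.572] F case -4.72 -0.51 1.53 open 59.7 t 8.025 q [-0.29 -0.1   2.01 -0.    1.23  1.15]
lid angle pct [0.489 0.517 0.535 0.557 0.609] 2122
```

>>> {"method": "carry_out", "body": {"steps": [[[-0.0026,0,0.005],0],[[-0.0025,0,0.005],0],[[-0.0023,0,0.005],0],[[-0.0021,0,0.005],0]]}}

```text
time: 8.57
ee_pos: [503.7, -98.7, 113.7]
ee_rot: [0.0, 0.998, 0.066, 0.0]
wrist_force: [-2.0, -0.9, -1.0]
opening: 59.8
finger_force: 0.7
```

Run:
```python
from h import *
p=show(); lid()
```

```text
XYZyaw [-88.787 -37.242 113.709  -1.573] F case -2.07 -0.6 -1.05 open 59.8 t 8.575 q [-0.3  -0.1   2.05  0.    1.19  1.14]
lid angle pct [0.356 0.377 0.396 0.42  0.472] 2465
```

>>> {"method": "carry_out", "body": {"steps": [[[-0.0013,0,0.0041],0],[[-0.0011,0,0.0041],0],[[-0.001,0,0.0042],0],[[-0.0009,0,0.0042],0]]}}

```text
time: 9.12
ee_pos: [499.4, -99.2, 97.3]
ee_rot: [-0.0, 0.998, 0.066, 0.0]
wrist_force: [-0.3, 0.2, -0.9]
opening: 59.9
finger_force: 0.4
```

Run:
```python
from h import *
p=show(); lid()
```

```text
XYZyaw [-93.117 -37.109  97.271  -1.572] F case -0.3 0.23 -0.92 open 59.9 t 9.125 q [-0.3  -0.09  2.07  0.    1.16  1.14]
lid angle pct [0.238 0.257 0.277 0.303 0.356] 2678
```

>>> {"method": "carry_out", "body": {"steps": [[[-0.0003,0,0.0028],0],[[-0.0003,0,0.0028],0],[[-0.0002,0,0.0028],0],[[-0.0002,0,0.0028],0]]}}

```text
time: 9.68
ee_pos: [497.7, -99.3, 85.9]
ee_rot: [-0.0, 0.998, 0.066, -0.001]
wrist_force: [-4.1, 0.6, 0.3]
opening: 59.9
finger_force: 2.1
```

Run:
```python
from h import *
p=show(); lid()
```

```text
XYZyaw [-94.784 -37.073  85.873  -1.572] F case -4.0 1.13 0.26 open 59.9 t 9.675 q [-0.3  -0.07  2.08 -0.    1.14  1.14]
lid angle pct [0.146 0.165 0.186 0.212 0.268] 2784
```

>>> {"method": "carry_out", "body": {"steps": [[[-0.0002,0,0.0025],0],[[-0.0002,0,0.0025],0],[[-0.0002,0,0.0025],0],[[-0.0001,0,0.0025],0]]}}

```text
time: 10.22
ee_pos: [497.2, -99.4, 76.0]
ee_rot: [-0.0, 0.998, 0.066, -0.0]
wrist_force: [-4.5, -0.5, -0.5]
opening: 59.9
finger_force: 2.5
```

Run:
```python
from h import *
p=show(); lid()
```

```text
XYZyaw [-95.296 -37.096  75.976  -1.572] F case -4.57 0.1 -0.45 open 59.9 t 10.225 q [-0.3  -0.06  2.09 -0.    1.12  1.13]
lid angle pct [0.081 0.1   0.119 0.147 0.203] 2774
```

>>> {"method": "carry_out", "body": {"steps": [[[0,0,0.0018],0],[[0,0,0.0018],0],[[0,0,0.0018],0],[[0,0,0.0018],0]]}}

```text
time: 10.78
ee_pos: [497.4, -99.5, 69.8]
ee_rot: [-0.0, 0.998, 0.067, -0.001]
wrist_force: [-8.4, -0.5, 6.9]
opening: 60.4
finger_force: 4.4
```

Run:
```python
from h import *
p=show(); lid()
```

```text
XYZyaw [-95.168 -37.184  69.773  -1.572] F case -8.37 0.63 6.9 open 60.4 t 10.775 q [-0.3  -0.05  2.09 -0.    1.11  1.13]
lid angle pct [0.048 0.067 0.086 0.116 0.173] 2557
```

```bash
cat >> h.py <<'E'
def plane():
    for n in ("scene","top"):
        s=snapshot(n); P,ok=cloud(s); hsv=cv2.cvtColor(s["frame"],cv2.COLOR_RGB2HSV)
        m=ok&(hsv[...,0]>95)&(hsv[...,0]<130)&(hsv[...,1]>100)
        c,k=np.cos(A0),np.sin(A0); d=P[...,:2]-C
        X=(c*d[...,0]+k*d[...,1])[m]; Y=(-k*d[...,0]+c*d[...,1])[m]; Z=P[...,2][m]
        g=(abs(Y)<60)&(X>-80)&(X<55)&(Z>70)&(Z<125); X,Y,Z=X[g],Y[g],Z[g]
        if len(X)<50: print(n,len(X)); continue
        for _ in range(3):
            a=np.linalg.lstsq(np.c_[X,Y,np.ones_like(X)],Z,rcond=None)[0]
            r=Z-(a[0]*X+a[1]*Y+a[2]); g=abs(r)<2.5; X,Y,Z=X[g],Y[g],Z[g]
        print(n,len(X),"angle",-np.arctan(a[0]).round(4),"Z at edge",(a[2]-84*a[0]).round(1),"hinge",(a[2]+60*a[0]).round(1))
E
python3 -c "
from h import *
show(); plane()"
```

```text
XYZyaw [-95.209 -37.21   69.741  -1.572] F case -7.6 1.35 4.14 open 59.8 t 10.825 q [-0.3  -0.05  2.09 -0.    1.11  1.13]
scene 2942 angle -0.0023 Z at edge 90.9 hinge 91.2
top 2555 angle 0.0005 Z at edge 89.2 hinge 89.1
```

Both cameras put the lid at 0 rad, so it is shut. Withdrawing straight away from the edge, then up.

>>> {"method": "carry_out", "body": {"steps": [[[-0.003,0,0],0],[[-0.01,0,0],0],[[-0.02,0,0],0],[[-0.03,0,0],0],[[-0.02,0,-0.03],0],[[0,0,-0.05],0],[[0,0,-0.05],0],[[0,0,-0.03],0],[[0,0,0],0],[[0,0,0],0]]}}

```text
time: 12.18
ee_pos: [414.9, -110.3, 228.0]
ee_rot: [-0.0, 0.998, 0.066, -0.0]
wrist_force: [-0.3, -0.1, -0.3]
opening: 59.9
finger_force: 0.0
```

Run:
```python
from h import *
show(); plane(); lid("pics/g.png")
```

```text
XYZyaw [-178.369  -36.854  227.996   -1.573] F case -0.33 -0.09 -0.29 open 59.9 t 12.175 q [-0.39 -0.4   2.1   0.    1.44  1.05]
scene 3092 angle -0.0026 Z at edge 90.9 hinge 91.2
top 3760 angle -0.0035 Z at edge 88.8 hinge 89.3
lid angle pct [0.048 0.065 0.083 0.111 0.168] 2777
```

View pics/g.png

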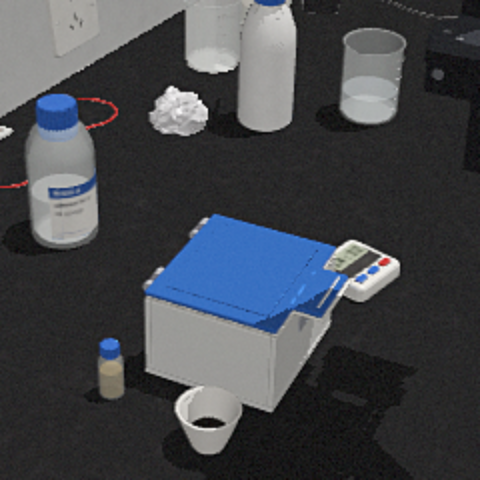

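The picture shows the lid flat shut (blue top at about (245,265)), the vial, crucible and timer undisturbed, and the gripper clear. Handing in.

```bash
python3 -c "
from bench import close_job
print(close_job())"
```

```text
the job is handed in; nothing more can be done
None
```

The lid was tipped with the far finger, caught on the near one and lowered on it until both cameras read it shut (0 rad), with no slap seen; the things beside the case looked undisturbed, the arm finished clear, and the job was handed in at about 12 s.

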